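Find the glass divider that fits and seat it in the display shelf

ROBOT

A 6-joint arm with a two-finger parallel gripper is mounted at the origin on the work surface. World frame = base frame: x ahead of the robot, y to its left, z up, the work surface at z = 0. Lengths are in m, angles in degrees, forces in N, time in s.
With the tool pointing down it reaches from about 0.35 to 0.875 m from the base axis. Payload 4.2 kg.
Tool frame: the origin (TCP) lies midway between the tips of the shut fingers; the grasp point (between the pads) lies 19 mm behind it; y points along the fingers, z is the direction in which the jaws open and shut, and the axes are right-handed (so a half turn about y gives the same grasp; the last joint's range is limited). The gripper opens to 87 mm and grips with 3 to 60 N. Pads are 19 mm wide; open, the fingers measure 117 mm over their backs; the gripper's body (75 mm by 190 mm) begins 51 mm behind the grasp point.
Start: joints at [83.858, 22.042, 0.453, 0, -68.411, -14.817], TCP at [0.224, 0.584, 0.223] pointing down, gripper open.
Joint ranges: [-179.83, 179.83], [-69.29, 118.12], [-61.27, 80.66], [-181.25, 117.63], [-171.15, -9.14], [-177.46, 177.46]. Speed limits (degrees/s): [159.86, 159.86, 180, 180, 180, 180].

INTERFACE

Orientations are given as [roll, pitch, yaw] about the fixed x, y, z axes, in that order (R = Rz(yaw) Ry(pitch) Rx(roll)).
In Python, from workcell import env gives the robot as it stands. The module is installed in compiled form; this text tells all that it offers. Calls block until the motion is done:
- env.goto(position, orientation): joint-space move of the TCP to a pose.
- env.move_straight(position, rotation=None, rate=0.15, force_limit=None): straight line of the TCP; rotation=None keeps the orientation; rate is the mean speed in m/s. With force_limit (N) it stops when the force on the tool has changed by that much, and returns True; else False.
- env.set_joints(angles): joint-space move.
- env.gripper_to(opening, grasp_force=None): opening from 0.0 (shut) to 1.0 (fully open); grasp_force is the grip in N (None keeps the last); returns when the fingers have stopped.
- env.dwell(seconds).
- env.inverse_kinematics(position, orientation): joint angles nearest the present ones, or None.
- env.read_state(): the state.
- env.grab_frame(name): name is "scene" or "side" or "wrist"; returns a dict with "image" (420x560x3 uint8, blue, green, red), "fx", "fy", "cx", "cy" (pixels), "D" ([k1, k2, p1, p2, k3] as OpenCV has them; the pictures are not rectified), "position" and "orientation" of the camera in the world. Camera axes: x right, y up, looking along -z (the intrinsics and any distortion apply to the point x, -y, -z); pixel columns grow to the right and rows downward; lengths in m; the calibration is good to about 2 mm. A picture is of the moment at which its call begins. There is no depth.
A pose or a line that the arm cannot do raises env.Unreachable and nothing moves.
- env.close_job(): hands the job in, once; it reports no verdict.
Trained networks look in a picture, given as the dict that the camera call returned (one of the last four; its "shot" number tells which), for a name from the list of things; names that differ only in an ending like _2 or _b are one class to them, and where a whole thing is asked for, a point or a joint stands for the part that bears it (a point fixed in the world has none). Each returns a list of dicts, best first, with "score" (0 to 1); they miss things now and then, are a little off and sometimes report something else, mostly with a low value. They report only what shows in the picture. A call takes as long as a camera call. They do not tell look-alikes from the thing itself.
- env.search_frame(picture, thing): "xyz" ([x, y, z] in m, in world coordinates, good to about 4 mm: the middle of the surface that is visible of it).
- env.trace(picture, thing): "mask" (420x560 bool, what is visible of it).
The state is a dict: "clock": time; "joint_positions": joint angles; "qvel": joint speeds; "joint_torque": joint torques, N m; "position": TCP position; "tool_rot": TCP orientation; "force": force on the tool from outside, world axes, zero at the start; "wrist_torque": the same for the moment, N m; "opening": opening from 0.0 (shut) to 1.0 (fully open).
Only numpy, scipy, OpenCV 4.12 (cv2) and the standard library are available. Lean on these libraries where they do the work, as an engineer would, in place of code of your own. Each camera call takes 0.05 s, during which the arm holds its last target.

TASK

Three glass dividers that differ only in thickness (9, 12 and 15 mm) stand in the rack: pinch them in place to find the 12 mm one, and lower that one fully home, upright and centred along its length, into the batten's groove on the oak shelf, then let go. The groove sits up to 17 mm to one side of the shelf's middle, so feel for it gently: glass edges chip if they are pressed hard (over about 40 N, knocks included) on the wood. Only that one may leave the rack: leave the other two dividers standing there and the vase, jar and tealight glass where they are.

Things in the scene. Friction and masses are not known exactly. Their poses are not given: they have to be found in the camera images.
- panel_a: one of three upright frosted pale-green glass panels, 120 mm long (its x), 100 mm tall (its z), one is 9, one 12 and one 15 mm thick (its y; 0.27, 0.36, 0.45 kg), otherwise alike, and the name does not tell which. Origin: centre of its underside. It stands on its long edge in one bay of the rack, its underside 12 mm above the bench. To be held across its thickness, near the top edge.
- panel_b: one of three upright frosted pale-green glass panels, 120 mm long (its x), 100 mm tall (its z), one is 9, one 12 and one 15 mm thick (its y; 0.27, 0.36, 0.45 kg), otherwise alike, and the name does not tell which. Origin: centre of its underside. It stands on its long edge in one bay of the rack, its underside 12 mm above the bench. To be held across its thickness, near the top edge.
- panel_c: one of three upright frosted pale-green glass panels, 120 mm long (its x), 100 mm tall (its z), one is 9, one 12 and one 15 mm thick (its y; 0.27, 0.36, 0.45 kg), otherwise alike, and the name does not tell which. Origin: centre of its underside. It stands on its long edge in one bay of the rack, its underside 12 mm above the bench. To be held across its thickness, near the top edge.
- rack: fixed black plastic rack, 150 mm (x) by 240 mm (y), its floor 12 mm above the bench; three bays at y = -75, 0 and +75 mm, each between two yellow stub walls 18 mm tall and 23 mm apart. Origin: centre of its underside; x runs along the panels.
- shelf: fixed oak shelf section, 230 mm (x) by 150 mm (y) by 18 mm thick, with a 50 mm tall cheek at either x end (inner faces 198 mm apart). Origin: centre of its underside; x along the groove. On top is a dark batten, 140 mm long, with a groove along x, open above and at its ends, 14 mm wide, 22 mm deep, between two flat lands 35 mm wide whose tops are 40 mm above the bench.
- groove (a point): on the shelf's middle line, 18 mm above the bench, level with the groove floor and at mid-length of the groove; x along the groove, z up. The batten is firm but was screwed on off the middle through slotted holes: the true groove is parallel to x and lies 3 to 17 mm from this point towards +y (not measured). A 12 mm panel has 1 mm play each side in it.
- cylinder_vase: loose clear glass cylinder vase, 84 mm across, 190 mm tall; a bystander. Origin: centre of its underside.
- jar: loose green glass jar with a wooden cap, 80 mm across, 110 mm tall; a bystander. Origin: centre of its underside.
- tealight: loose amber tealight glass, 68 mm across, 60 mm tall; a bystander. Origin: centre of its underside.
Mind the look-alikes: they are no part of the job. What is shaped like the panel_c but pink or yellow is not meant.

How it is judged (in metres and radians):
On the way:
1. a divider is lifted clear of the rack (height (world z) of any of panel_a, panel_b, panel_c above 0.045 m), for 0.1 s.
At the end, for the whole second after the job is handed in: One divider rests released in the groove, home within 3 mm, upright and in line (0.1 rad), within 15 mm of centre lengthwise, 0 to 20 mm off the shelf middle, and weighs over 3.1 N there (only the 12 mm one fits and does); the other two upright (0.15 rad) within 20 mm of their start (((z of panel_a in the frame of groove between -0.004 and 0.003 m and y of panel_a in the frame of groove between 0 and 0.02 m and x of panel_a in the frame of groove between -0.015 and 0.015 m and angle between the x axis of panel_a and the x axis of groove, either way round below 0.1 rad and angle between panel_a's own z axis and vertical below 0.1 rad and linear speed of panel_a below 0.02 m/s and contact force between panel_a and the fingers below 0.1 N and contact force between panel_a and shelf above 3.1 N and distance of each of panel_b, panel_c from where it was at the start of the episode below 0.02 m and angle between each of panel_b, panel_c's own z axis and vertical below 0.15 rad) or (z of panel_b in the frame of groove between -0.004 and 0.003 m and y of panel_b in the frame of groove between 0 and 0.02 m and x of panel_b in the frame of groove between -0.015 and 0.015 m and angle between the x axis of panel_b and the x axis of groove, either way round below 0.1 rad and angle between panel_b's own z axis and vertical below 0.1 rad and linear speed of panel_b below 0.02 m/s and contact force between panel_b and the fingers below 0.1 N and contact force between panel_b and shelf above 3.1 N and distance of each of panel_a, panel_c from where it was at the start of the episode below 0.02 m and angle between each of panel_a, panel_c's own z axis and vertical below 0.15 rad) or (z of panel_c in the frame of groove between -0.004 and 0.003 m and y of panel_c in the frame of groove between 0 and 0.02 m and x of panel_c in the frame of groove between -0.015 and 0.015 m and angle between the x axis of panel_c and the x axis of groove, either way round below 0.1 rad and angle between panel_c's own z axis and vertical below 0.1 rad and linear speed of panel_c below 0.02 m/s and contact force between panel_c and the fingers below 0.1 N and contact force between panel_c and shelf above 3.1 N and distance of each of panel_a, panel_b from where it was at the start of the episode below 0.02 m and angle between each of panel_a, panel_b's own z axis and vertical below 0.15 rad))); the robot touches nothing.
It fails at once if a divider is pressed against the shelf or its batten with more than 40 N (contact force between any of panel_a, panel_b, panel_c and shelf above 40 N).
It fails at once if a second divider is taken from its place (two moved more than 30 mm) (distance of each of panel_b, panel_c from where it was at the start of the episode above 0.03 m or distance of each of panel_a, panel_c from where it was at the start of the episode above 0.03 m or distance of each of panel_a, panel_b from where it was at the start of the episode above 0.03 m).
It fails at once if the vase, jar or tealight glass is pushed more than 20 mm or tipped (distance of any of cylinder_vase, jar, tealight from where it was at the start of the episode above 0.02 m or angle between any of cylinder_vase, jar, tealight's own z axis and vertical above 0.2 rad).
It fails at once if the arm or fingers push on the shelf with more than 40 N (contact force between any of the fingers, the arm and shelf above 40 N).
It also fails if it takes over 72 s, if anything falls off the work surface, if the arm or the gripper's body presses on something with over 40 N, if the wrist force passes 120 N, or if a joint passes its speed limit or range.

## Working session

There is one attempt and no reset: what is moved stays moved. The work goes in short steps, each a Python script; the robot and the scene stay as the last script left them, time stands still between calls to the robot, and variables do not carry over. Pictures are saved under pics/ and viewed, and the job is handed in when it is done.

```bash
mkdir -p pics; ls; python3 - <<'E'
from workcell import env
import cv2
s=env.read_state(); print({k:s[k] for k in('clock','position','tool_rot','force','opening')})
for n in("scene","side","wrist"):
    f=env.grab_frame(n); cv2.imwrite(f'pics/{n}0.png',f['image']); print(n,f['position'],f['orientation'],f['fx'],f['cx'],f['cy'],f['D'])
E
```

```text
pics
{'clock': 0.0, 'position': array([0.22331765, 0.58310705, 0.22144342]), 'tool_rot': array([-8.98738575e+01,  4.61462817e-03,  1.59030030e+02]), 'force': array([-3.36665586e-01, -3.12944346e-04,  2.01428278e-02]), 'opening': 0.9956331842988376}
scene [1.09633427 0.23325404 0.74176097] [ 4.32365898e+01 -6.49580183e-02  1.19363660e+02] 435.80832089107724 284.1997510598178 214.0491415345821 [-5.78539926e-05  0.00000000e+00  0.00000000e+00  0.00000000e+00
  0.00000000e+00]
side [0.35795304 0.62528609 0.60664234] [  52.93301884   -0.67238461 -166.43541359] 381.7350537135959 280.6647602662366 212.5202283739463 [-0.07842413  0.          0.          0.          0.        ]
wrist [0.28637752 0.55875496 0.3831022 ] [ -14.53595498   -0.12451222 -111.03900313] 353.7546739974042 283.7468634528429 208.00585173997283 [-0.04613204  0.          0.          0.          0.        ]
```

View pics/scene0.png

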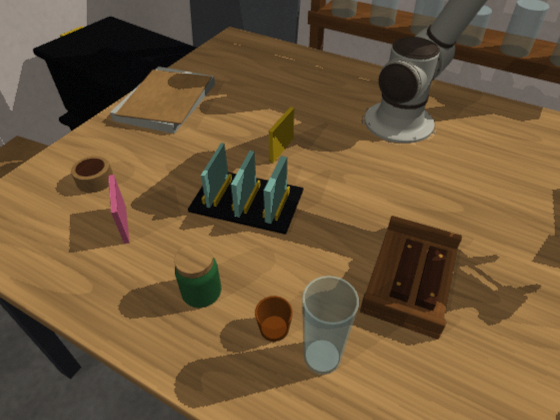

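View pics/side0.png

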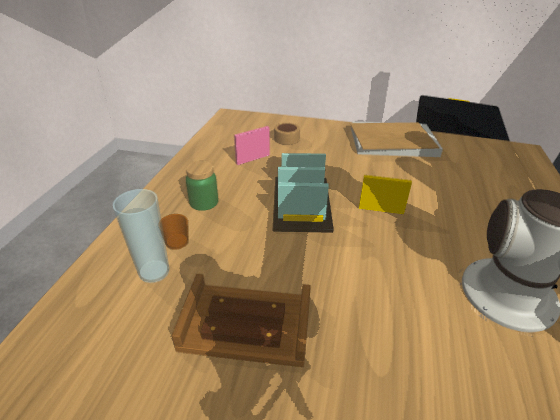

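View pics/wrist0.png

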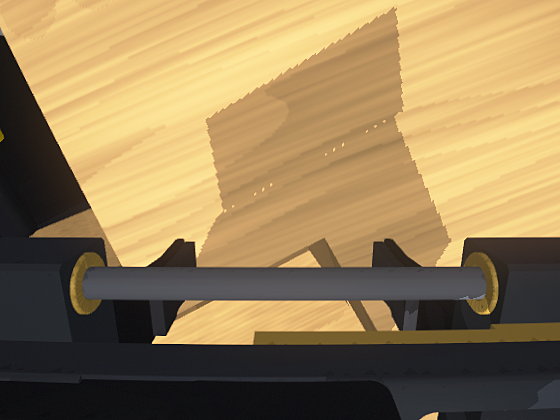

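The scene view shows the rack at about (245,195) with three pale-green panels at (215,175), (244,183) and (276,190). The pink panel (118,210) and the yellow one (282,135) stand outside the rack, so they are decoys. The shelf is at (413,275), the jar at (198,278), the tealight at (273,318) and the vase at (328,325).

```bash
cat > h.py <<'E'
from workcell import env
import cv2, numpy as np
from scipy.spatial.transform import Rotation as R
def cam(f):
    return np.array([[f['fx'],0,f['cx']],[0,f['fy'],f['cy']],[0,0,1]]),np.array(f['D'],float),R.from_euler('xyz',f['orientation'],degrees=True).as_matrix(),np.array(f['position'])
def proj(f,P):
    K,D,Rm,p=cam(f); c=(np.atleast_2d(P)-p)@Rm; c=c*[1,-1,-1]
    return cv2.projectPoints(c.reshape(-1,1,3),np.zeros(3),np.zeros(3),K,D)[0].reshape(-1,2)
def ray(f,uv,z):
    K,D,Rm,p=cam(f); n=cv2.undistortPoints(np.array(uv,float).reshape(-1,1,2),K,D).reshape(-1,2)
    d=np.c_[n[:,0],-n[:,1],-np.ones(len(n))]@Rm.T
    return p+d*((z-p[2])/d[:,2])[:,None]
E
python3 - <<'E'
from h import *
import pickle
fs={n:env.grab_frame(n) for n in('scene','side')}
pickle.dump(fs,open('f0.pkl','wb'))
for n,f in fs.items():
    for t in('panel_a','rack','shelf','cylinder_vase','jar','tealight'):
        try: r=env.search_frame(f,t)
        except Exception as e: print(e);continue
        print(n,t,[(np.round(q['xyz'],3).tolist(),round(q['score'],2)) for q in r])
f=fs['scene']['image']; 
cv2.imwrite('pics/c1.png',cv2.resize(f[130:240,180:315],None,fx=5.5,fy=5.4,interpolation=3))
cv2.imwrite('pics/c2.png',cv2.resize(f[210:340,350:475],None,fx=4.6,fy=4.6,interpolation=3))
f=fs['side']['image']; 
cv2.imwrite('pics/c3.png',cv2.resize(f[265:370,165:325],None,fx=5,fy=5,interpolation=3))
cv2.imwrite('pics/c4.png',cv2.resize(f[145:240,260:345],None,fx=6,fy=6,interpolation=3))
E
```

```text
scene panel_a [([0.71, -0.395, 0.07], 0.77), ([0.501, -0.128, 0.08], 0.66), ([0.517, -0.274, 0.073], 0.64), ([0.296, -0.223, 0.059], 0.61), ([0.768, -0.132, 0.087], 0.58), ([0.513, -0.194, 0.075], 0.56)]
scene rack [([0.528, -0.183, 0.01], 0.72)]
scene shelf [([0.54, 0.209, 0.028], 0.95), ([0.527, -0.182, 0.012], 0.57)]
scene cylinder_vase [([0.776, 0.128, 0.141], 0.87), ([0.499, -0.127, 0.08], 0.73)]
scene jar [([0.767, -0.133, 0.085], 0.68)]
scene tealight [([0.747, 0.019, 0.033], 0.7)]
side panel_a [([0.506, -0.279, 0.097], 0.9), ([0.692, -0.4, 0.056], 0.84), ([0.476, -0.126, 0.075], 0.75), ([0.283, -0.226, 0.056], 0.72), ([0.496, -0.203, 0.092], 0.66)]
side rack [([0.474, -0.115, 0.011], 0.98), ([0.517, 0.235, 0.03], 0.53)]
side shelf [([0.518, 0.233, 0.026], 0.77)]
side cylinder_vase [([0.737, 0.147, 0.136], 0.57)]
side jar [([0.745, -0.119, 0.075], 0.6)]
side tealight [([0.748, 0.025, 0.038], 0.62)]
```

View pics/c1.png

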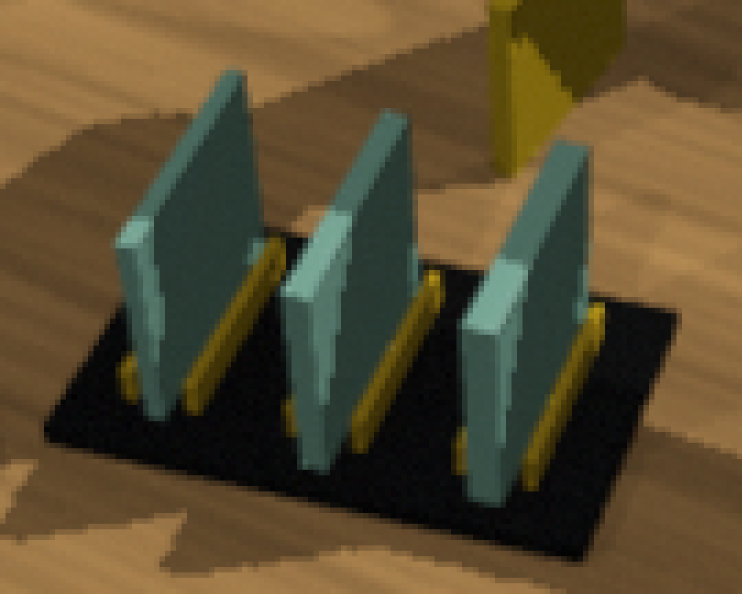

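View pics/c2.png

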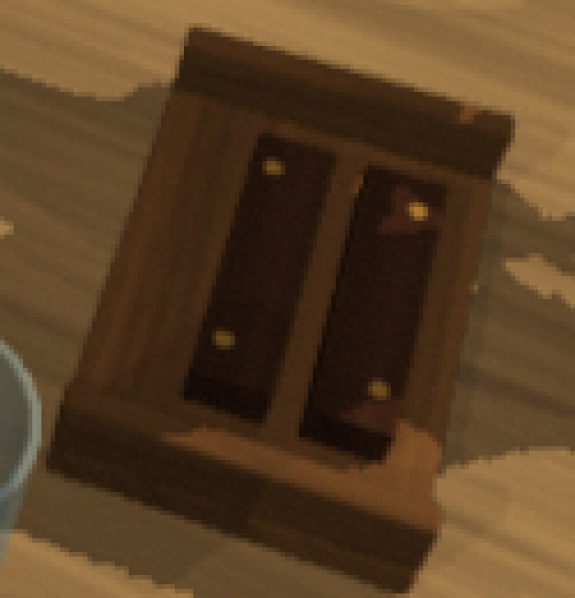

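View pics/c3.png

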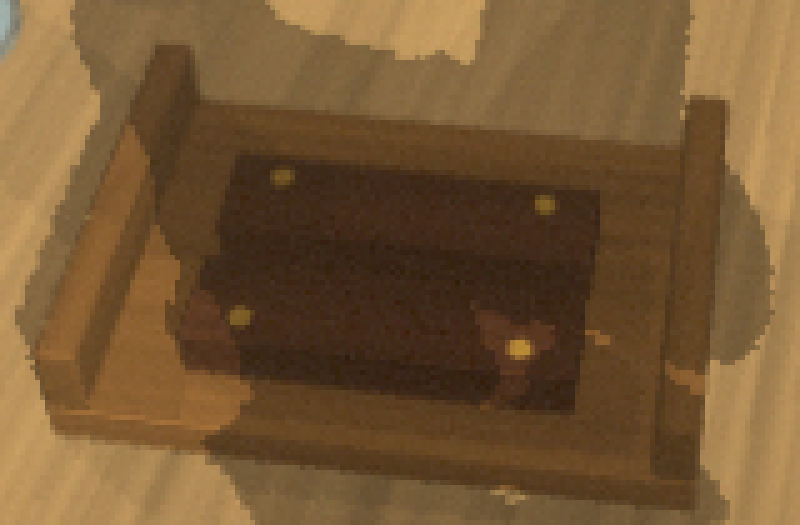

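View pics/c4.png

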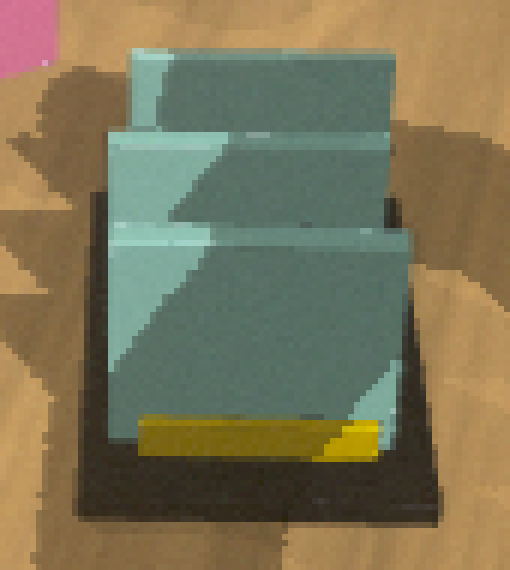

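The crops show the rack panels getting visibly thicker from left to right: top-front widths are roughly 30, 33 and 38 crop px. On the shelf, the groove runs between the two dark strips from about (426,245) to (413,298) px. Next I fit both poses from picked corners.

```bash
cat > fit.py <<'E'
from h import *
import pickle
from scipy.optimize import least_squares
fs=pickle.load(open('f0.pkl','rb'))
a=lambda L:np.array(L,float)
s1=lambda L:a(L)/[742/135,594/110]+[180,130]-.5
s2=lambda L:a(L)/4.6+[350,210]-.5
s3=lambda L:a(L)/5+[165,265]-.5
s4=lambda L:a(L)/6+[260,145]-.5
def T(q,P):
    c,s=np.cos(q[2]),np.sin(q[2]); P=a(P); return np.c_[q[0]+c*P[:,0]-s*P[:,1],q[1]+s*P[:,0]+c*P[:,1],P[:,2]]
# rack
B=[(-.075,-.12,.012),(-.075,.12,.012),(.075,.12,.012),(.075,-.12,.012)]
px=s1([(45,437),(585,558),(680,318)]);   # front-left(+x,-y), front-right(+x,+y), back-right(-x,+y)
pz=s4([(76,517),(440,522)])  # side: (+x,+y),(-x,+y)
def fr(q):
    return np.r_[(proj(fs['scene'],T(q,[B[3],B[2],B[1]]))-px).ravel(),(proj(fs['side'],T(q,[B[2],B[1]]))-pz).ravel()]
r=least_squares(fr,[.52,-.19,0]); print('rack',r.x[:2],np.degrees(r.x[2]),np.round(r.fun,1))
# shelf: x,y,yaw,H cheek, dy batten
def fsf(q):
    H=q[3];d=q[4]
    S=[(.115,-.075,0),(.115,.075,0),(-.115,-.075,H),(-.115,.075,H),
       (-.07,d-.042,.04),(-.07,d-.007,.04),(.07,d-.042,.04),(.07,d-.007,.04),(-.07,d+.007,.04),(-.07,d+.042,.04),(.07,d+.007,.04),(.07,d+.042,.04)]
    p=s2([(48,468),(410,592),(190,28),(515,118),(262,137),(335,152),(188,378),(272,398),(370,167),(447,185),(305,408),(392,434)])
    V=[(.115,.075,0),(-.115,.075,0),(.07,d-.042,.04),(-.07,d-.042,.04),(.07,d+.042,.04),(-.07,d+.042,.04),(-.115,.075,.018),(.115,-.075,H)]
    v=s3([(55,434),(692,508),(237,157),(600,192),(183,345),(578,380),(694,484),(157,45)])
    return np.r_[(proj(fs['scene'],T(q,S))-p).ravel(),(proj(fs['side'],T(q,V))-v).ravel()]
r=least_squares(fsf,[.53,.22,0,.05,.01],loss='soft_l1'); print('shelf',r.x[:2],np.degrees(r.x[2]),r.x[3:],np.round(r.fun.reshape(-1,2),1).tolist())
E
python3 fit.py
```

```text
rack [ 0.49696448 -0.20355154] 13.097301469558982 [-0.1 -0.2  1.2 -0.6  0.9 -0.8 -1.2 -1.4 -0.5 -1.4]
shelf [0.52011014 0.20492053] 6.83408522132875 [0.04651131 0.01193396] [[-1.3, 0.6], [-1.0, 1.2], [-0.5, -0.6], [-0.5, -0.1], [-0.6, -1.7], [0.3, -0.1], [0.3, -2.1], [0.5, -0.4], [-0.5, -1.3], [-0.0, -0.2], [0.7, -0.1], [0.8, 0.5], [-0.4, 0.7], [0.4, 1.3], [0.1, -0.6], [0.1, -0.1], [-1.3, -1.6], [-0.9, 0.4], [0.6, 0.4], [-0.3, 0.3]]
```

```bash
python3 - <<'E'
from h import *
import pickle
sh=np.array([.520,.205]);ya=np.radians(6.8)
p=sh+(-.085)*np.array([np.cos(ya),np.sin(ya)])+.012*np.array([-np.sin(ya),np.cos(ya)])
for P,y in [((*p,.14),6.8),((*p,.14),-173.2),((.497,-.2035,.10),13.1),((.497,-.2035,.10),-166.9),((.52,.205,.12),-173.2),((.48,-.13,.10),-166.9),((.514,-.277,.10),-166.9)]:
    q=env.inverse_kinematics(P,[-90,0,y]); print(P,y,None if q is None else np.round(q,1))
env.goto((*p,.15),[-90,0,-173.2])
f=env.grab_frame('wrist'); cv2.imwrite('pics/w1.png',f['image']); pickle.dump(f,open('w1.pkl','wb'))
print(f['position'],f['orientation'],env.read_state()['clock'],env.read_state()['position'],env.read_state()['tool_rot'])
E
```

```text
(np.float64(0.4341770841912663), np.float64(0.20685124879122585), 0.14) 6.8 [  44.9   12.8  -26.1   -0.   -51.1 -128.1]
(np.float64(0.4341770841912663), np.float64(0.20685124879122585), 0.14) -173.2 [ 44.9  12.8 -26.1   0.  -51.1  51.9]
(0.497, -0.2035, 0.1) 13.1 [ -5.   20.7 -21.4  -0.  -47.9 -71.9]
(0.497, -0.2035, 0.1) -166.9 [ -5.   20.7 -21.4   0.  -47.9 108.1]
(0.52, 0.205, 0.12) -173.2 [ 38.1  21.2 -17.    0.  -51.8  58.7]
(0.48, -0.13, 0.1) -166.9 [  3.6  17.3 -26.8   0.  -45.9  99.5]
(0.514, -0.277, 0.1) -166.9 [-12.4  24.6 -14.7   0.  -50.6 115.5]
[0.50131505 0.21539943 0.31186402] [-1.44988220e+01  2.24542870e-02 -8.32349817e+01] 2.5083 [0.43440161 0.20776005 0.15022845] [-9.00259815e+01  4.11062375e-02 -1.73147353e+02]
```

View pics/w1.png

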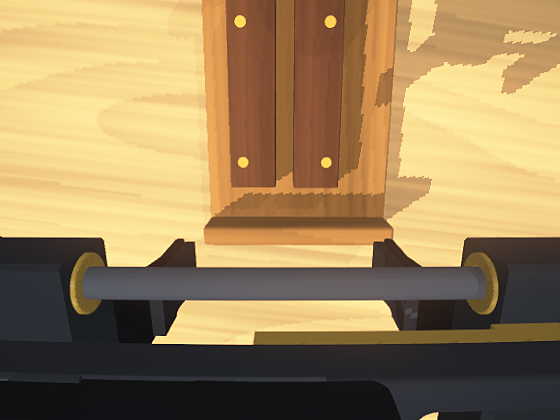

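The wrist view shows the two strips. The groove between them is at columns ~275–294, rows 0–187, with the shelf's outer edges at ~205 and ~390. I'll enlarge it and extract the edges.

```bash
python3 - <<'E'
from h import *
import pickle
f=pickle.load(open('w1.pkl','rb')); im=f['image']
cv2.imwrite('pics/w1c.png',cv2.resize(im[0:245,195:400],None,fx=2.4,fy=2.4,interpolation=3))
g=cv2.GaussianBlur(im,(1,5),0).astype(int).sum(2)
for r in (10,50,90,130,150,175): print(r,g[r,222:302].tolist())
for r in (10,90,175): print(r,g[r,335:400].tolist())
E
```

```text
10 [456, 453, 462, 397, 295, 283, 287, 283, 284, 276, 276, 268, 271, 277, 280, 282, 284, 285, 290, 293, 291, 291, 287, 286, 275, 273, 266, 261, 262, 261, 261, 258, 258, 258, 258, 253, 247, 246, 245, 242, 246, 250, 246, 235, 230, 232, 232, 233, 233, 235, 238, 249, 199, 138, 289, 328, 313, 306, 305, 306, 306, 307, 306, 304, 304, 303, 302, 298, 299, 301, 306, 319, 201, 233, 269, 260, 257, 257, 252, 251]
50 [455, 448, 437, 443, 449, 298, 263, 279, 287, 287, 285, 288, 282, 284, 288, 290, 288, 291, 296, 297, 300, 297, 292, 281, 274, 278, 282, 281, 278, 277, 274, 271, 266, 266, 265, 265, 265, 265, 264, 262, 260, 253, 251, 252, 250, 253, 250, 251, 248, 254, 259, 273, 223, 145, 294, 330, 318, 313, 311, 311, 311, 312, 311, 310, 307, 301, 301, 301, 302, 307, 314, 324, 178, 265, 247, 251, 260, 261, 259, 259]
90 [468, 463, 455, 450, 453, 423, 318, 266, 279, 287, 291, 291, 291, 287, 288, 292, 296, 294, 296, 298, 303, 302, 298, 291, 282, 281, 290, 295, 288, 283, 281, 277, 276, 275, 274, 276, 274, 275, 268, 259, 255, 257, 261, 258, 259, 255, 255, 252, 250, 255, 262, 281, 236, 134, 321, 337, 317, 313
[... 1614 characters left out ...]
, 428, 433, 433, 447, 327, 337, 441, 428]
90 [254, 251, 250, 256, 269, 269, 204, 340, 322, 310, 296, 287, 288, 288, 289, 293, 296, 299, 303, 307, 303, 302, 305, 307, 304, 290, 282, 282, 298, 369, 440, 434, 433, 429, 427, 433, 434, 434, 429, 427, 437, 460, 393, 327, 345, 349, 357, 358, 354, 354, 347, 338, 337, 339, 339, 334, 312, 483, 522, 516, 513, 512, 512, 511, 513]
175 [263, 262, 238, 242, 311, 309, 306, 303, 291, 405, 409, 428, 428, 411, 394, 388, 387, 385, 394, 409, 413, 417, 417, 421, 430, 417, 396, 389, 394, 396, 405, 411, 418, 440, 454, 459, 470, 457, 444, 431, 441, 447, 452, 457, 457, 464, 464, 466, 464, 462, 358, 365, 472, 460, 458, 458, 460, 460, 461, 461, 462, 459, 461, 549, 626]
```

View pics/w1c.png

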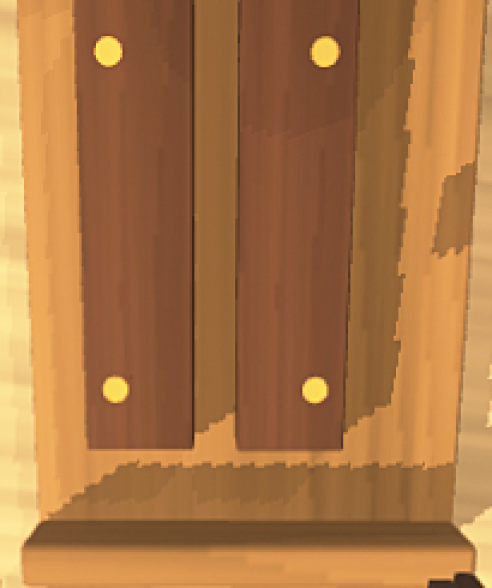

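```bash
python3 - <<'E'
from h import *
import pickle
f=pickle.load(open('w1.pkl','rb'))
L=ray(f,[(274.05,10),(274.37,175)],.04);Rr=ray(f,[(295.0,10),(293.9,175)],.04)
print(L,Rr,np.linalg.norm(L-Rr,axis=1))
for E in (L,Rr,(L+Rr)/2):
    d=E[0]-E[1]; print(np.degrees(np.arctan2(d[1],d[0])))
# outer strip edges, batten end
a=ray(f,[(225.4,10),(227.0,50),(228,90),(229.3,130),(230.2,175)],.04);b=ray(f,[(344.5,10),(338,175)],.04)
for E in (a,b): d=E[0]-E[-1]; print('outer',E[:,:2].round(4).tolist(),np.degrees(np.arctan2(d[1],d[0])))
e=ray(f,[(232,187),(275,187),(294,187.3),(338,187)],.04); print('end',e)
# screws
g=f['image'].astype(int); m=(g[...,1]>190)&(g[...,2]>210)&(g[...,0]<140)
n,lab,st,c=cv2.connectedComponentsWithStats(m[:200,200:380].astype(np.uint8)); 
for i in range(1,n):
    if 60<st[i,4]<400: u=c[i]+[200,0]; print('screw',u,ray(f,[u],.041)[0])
# shelf outer edges in z=.018
E
sed -n 1,3p fit.py >/dev/null
```

```text
[[0.57337908 0.23091593 0.04      ]
 [0.45688332 0.21755812 0.04      ]] [[0.57511304 0.21629918 0.04      ]
 [0.45866833 0.20251974 0.04      ]] [0.01471923 0.01514395]
6.54116689012608
6.748692976094703
6.644929081375045
outer [[0.5695, 0.2649], [0.5431, 0.2615], [0.5156, 0.2585], [0.4869, 0.2551], [0.4529, 0.2516]] 6.510207011588352
outer [[0.5794, 0.1817], [0.4627, 0.1685]] 6.45984557480191
end [[0.44357815 0.24944503 0.04      ]
 [0.44753026 0.21601406 0.04      ]
 [0.44904476 0.20123106 0.04      ]
 [0.45335947 0.1670563  0.04      ]]
screw [239.5959596   20.90909091] [0.5632639  0.25417433 0.041     ]
screw [329.9375      21.23958333] [0.57054812 0.19094794 0.041     ]
screw [202.34285714  99.96190476] [0.50642058 0.27658631 0.041     ]
screw [204.07909605 147.79096045] [0.47156227 0.2729722  0.041     ]
screw [242.64864865 161.94594595] [0.4642311  0.24281704 0.041     ]
screw [325.71428571 162.28571429] [0.47147408 0.17958081 0.041     ]
screw [204.64327485 186.77777778] [0.44146456 0.27060103 0.041     ]
```

Screws and edges agree: the groove yaw is 6.55° and the groove centre is about (0.5175, 0.2169). The centre sits about 12 mm off the middle, within the 3–17 mm given. Next, the same kind of wrist view over the rack.

```bash
python3 - <<'E'
from h import *
import pickle
env.goto((.414,-.223,.24),[-90,0,-166.9])
f=env.grab_frame('wrist'); cv2.imwrite('pics/w2.png',f['image']); pickle.dump(f,open('w2.pkl','wb'))
print(env.read_state()['clock'],env.read_state()['position'],env.read_state()['tool_rot'])
cv2.imwrite('pics/w2c.png',cv2.resize(f['image'][0:245,150:430],None,fx=2.4,fy=2.4,interpolation=3))
E
```

```text
4.175 [ 0.41432974 -0.22229201  0.2397343 ] [-9.00170997e+01 -2.05914144e-02 -1.66824625e+02]
```

View pics/w2c.png

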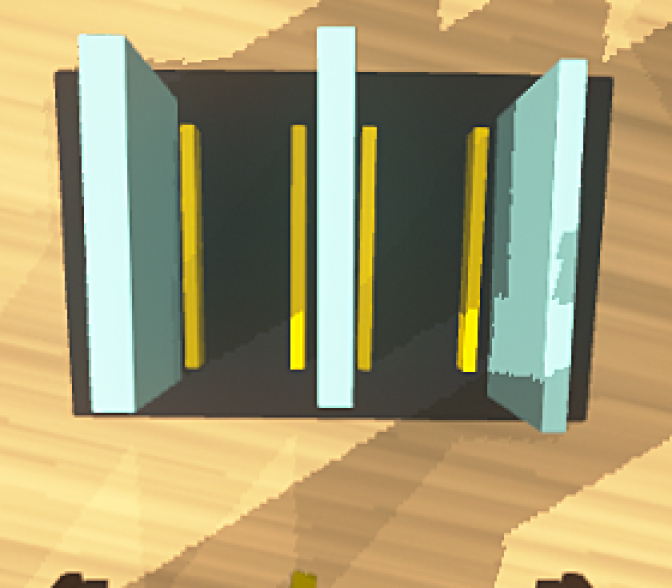

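The tops measure 45, 38 and 25 crop px wide from left (+y) to right. I convert these to positions and thicknesses.

```bash
python3 - <<'E'
from h import *
import pickle
f=pickle.load(open('w2.pkl','rb'))
for n,c in dict(L=[(80,36),(125,36),(134,412),(92,413)],M=[(317,27),(355,27),(353,407),(317,407)],R=[(560,59),(587,60),(566,432),(543,432)]).items():
    P=ray(f,np.array(c)/2.4+[150,0]-.5,.112); d=(P[0]+P[1]-P[2]-P[3])/2
    print(n,'ctr',P.mean(0).round(4),'len',np.linalg.norm(d).round(4),'yaw',np.degrees(np.arctan2(d[1],d[0])).round(2),'w',np.linalg.norm(P[0]-P[1]).round(4),np.linalg.norm(P[2]-P[3]).round(4))
E
```

```text
L ctr [ 0.4792 -0.135   0.112 ] len 0.119 yaw 11.55 w 0.0142 0.0145
M ctr [ 0.4981 -0.2074  0.112 ] len 0.1193 yaw 13.12 w 0.0118 0.0123
R ctr [ 0.5066 -0.2828  0.112 ] len 0.119 yaw 13.69 w 0.0086 0.008
```

The middle panel (M) looks like the 12 mm one, and L and R look like 15 and 9. I'll pinch M to confirm before lifting.

```bash
cat >> h.py <<'E'
def st(t=''):
    s=env.read_state(); print(t,'t',round(s['clock'],2),'p',np.round(s['position'],4),'rot',np.round(s['tool_rot'],2),'F',np.round(s['force'],2),'M',np.round(s['wrist_torque'],2),'op',round(s['opening'],4),'mm',round(s['opening']*87,2)); return s
E
python3 - <<'E'
from h import *
rot=[-90,0,-166.88]
env.gripper_to(0.5)
env.goto((.4981,-.2074,.16),rot); st('above')
print(env.move_straight((.4981,-.2074,.081),rate=.08,force_limit=6)); st('down')
env.gripper_to(0.0,5); env.dwell(.2); st('pinch5')
f=env.grab_frame('scene'); cv2.imwrite('pics/p1.png',cv2.resize(f['image'][80:260,160:340],None,fx=3.3,fy=3.3))
E
```

```text
above t 5.7 p [ 0.4981 -0.2074  0.1594] rot [-9.0020e+01 -1.1000e-01 -1.6685e+02] F [-0.38 -0.15  0.58] M [-0.09 -0.01 -0.01] op 0.4999 mm 43.49
False
down t 6.83 p [ 0.4986 -0.2075  0.0816] rot [-8.9970e+01  7.0000e-02 -1.6687e+02] F [0.77 0.07 0.55] M [-0.05 -0.02  0.03] op 0.4971 mm 43.25
pinch5 t 7.68 p [ 0.4981 -0.2074  0.0811] rot [-8.9990e+01  1.0000e-02 -1.6688e+02] F [ 0.18 -0.69  0.79] M [-0.17  0.03  0.02] op 0.1393 mm 12.12
```

View pics/p1.png

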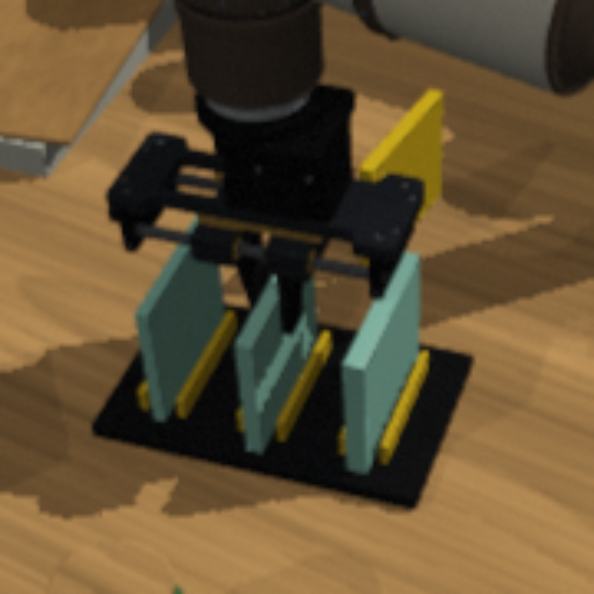

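The pinch reads 12.12 mm, so this is the 12 mm panel. I'll grip it firmer, lift, and check its weight (expected 3.53 N).

```bash
python3 - <<'E'
from h import *
import pickle
z0=env.read_state()['force'][2]
env.gripper_to(0.0,30); env.dwell(.2); st('grip')
env.move_straight((.4981,-.2074,.21),rate=.08); env.dwell(.3); s=st('lift'); print('weight',z0-s['force'][2])
y=6.55; c=np.array([.5175,.2169])
env.goto((*c,.21),[-90,0,y-180]); env.dwell(.3); st('over')
f=env.grab_frame('wrist'); cv2.imwrite('pics/w3.png',f['image']); pickle.dump(f,open('w3.pkl','wb'))
f=env.grab_frame('side'); cv2.imwrite('pics/s3.png',f['image']); pickle.dump(f,open('s3.pkl','wb'))
E
```

```text
grip t 8.15 p [ 0.4981 -0.2074  0.081 ] rot [ -89.99    0.   -166.88] F [-0.49 -1.12  1.35] M [-0.33  0.02 -0.01] op 0.1337 mm 11.63
lift t 10.22 p [ 0.4981 -0.2074  0.2098] rot [-9.0010e+01 -2.0000e-02 -1.6688e+02] F [ 0.49  0.21 -2.88] M [-0.07 -0.02 -0.05] op 0.1339 mm 11.65
weight 3.509914803830344
over t 12.08 p [0.5177 0.2163 0.21  ] rot [ -90.      0.   -173.51] F [ 0.28  0.91 -3.46] M [-0.08  0.   -0.03] op 0.1357 mm 11.81
```

View pics/w3.png

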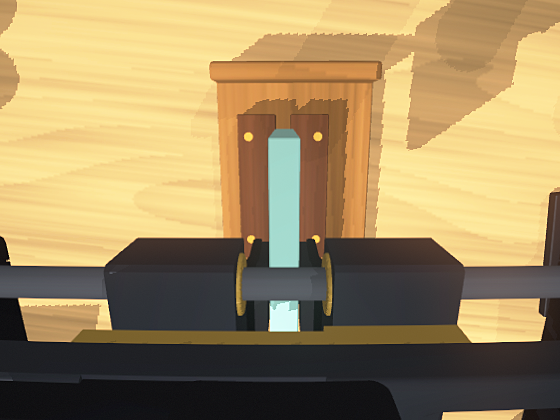

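View pics/s3.png

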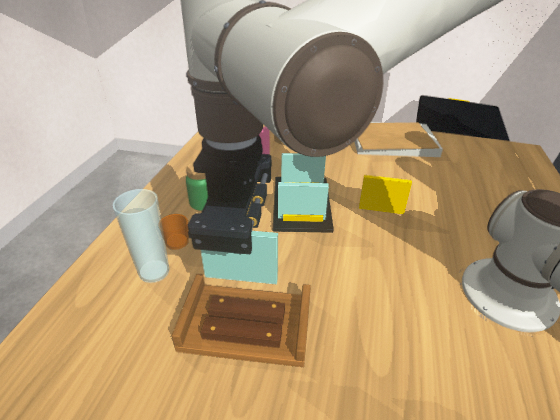

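The weight is 3.51 N, which confirms the 12 mm panel. The wrist view shows the panel at columns ~268–300 and the screws at (248,136), (318,136), (250,239) and (316,239). I'll measure the panel's position and the groove in this same frame.

```bash
python3 - <<'E'
from h import *
import pickle
f=pickle.load(open('w3.pkl','rb')); im=f['image']; 
cv2.imwrite('pics/w3c.png',cv2.resize(im[100:340,210:370],None,fx=3.3,fy=2.4,interpolation=3))
g=im.astype(int)
sat=g[...,0]-g[...,2]  # blue-red
for r in (128,132,136,140,150,170,190,210,230,315,325): print(r,sat[r,262:306].tolist())
m=(g[...,1]>170)&(g[...,2]>190)&(g[...,0]<150)
n,lab,stt,c=cv2.connectedComponentsWithStats(m[:250,230:335].astype(np.uint8)); 
for i in range(1,n):
    if 20<stt[i,4]<400: u=c[i]+[230,0]; print('screw',u,stt[i],ray(f,[u],.041)[0])
E
```

```text
128 [-74, -74, -73, -76, -76, -73, -68, -68, -68, -69, -67, -73, -65, -35, -70, -76, -72, -72, -72, -72, -71, -71, -69, -69, -68, -69, -70, -72, -49, -54, -55, -70, -78, -75, -75, -71, -74, -79, -79, -78, -79, -79, -80, -79]
132 [-77, -78, -73, -75, -73, -71, -67, -68, -71, -71, -18, 22, 26, 22, 21, 21, 22, 21, 22, 21, 21, 22, 22, 22, 22, 22, 22, 22, 23, 22, 23, 25, 31, 7, -63, -79, -76, -79, -77, -76, -78, -79, -79, -78]
136 [-75, -75, -75, -79, -77, -78, -73, -19, 20, 23, 20, 20, 19, 20, 19, 20, 20, 21, 20, 20, 21, 20, 20, 21, 20, 20, 20, 21, 21, 21, 20, 21, 21, 22, 24, 32, 6, -68, -83, -78, -78, -79, -78, -78]
140 [-75, -74, -74, -79, -88, -51, 30, 41, 39, 40, 39, 40, 39, 39, 39, 40, 39, 39, 39, 39, 40, 40, 40, 40, 40, 40, 40, 40, 40, 40, 40, 39, 39, 40, 41, 42, 42, 49, -17, -81, -80, -78, -77, -77]
150 [-77, -76, -77, -76, -77, -68, 33, 43, 39, 38, 39, 39, 39, 39, 39, 39, 39, 39, 39, 39, 39, 40, 39, 40, 40, 40, 39, 40, 40, 40, 40, 40, 40, 40, 41, 42, 42, 49, -37, -85, -78, -77, -74, -68]
170 [-75, -75, -71, -71, -72, -86, 26, 43, 40, 40, 39, 40, 40, 40, 39, 41, 40, 41, 39, 40, 40
[... 780 characters left out ...]
 29, 30, 29, 30, 31, 30, 31, 31, 30, 31, 63, -53, -28, 11, 7, 7, 6, 6, 6]
325 [5, 5, 4, 6, 7, 12, -19, -114, 23, 38, 30, 29, 29, 28, 29, 28, 30, 29, 29, 29, 29, 29, 30, 30, 30, 30, 29, 30, 31, 31, 31, 30, 30, 30, 38, 68, -108, -65, 4, 11, 7, 5, 4, 6]
screw [242.44827586  59.24137931] [ 3 59 23  2 29] [0.62946923 0.26516784 0.041     ]
screw [247.93220339 136.47457627] [ 14 133   9   8  59] [0.56333637 0.25439736 0.041     ]
screw [317.49122807 136.21052632] [ 84 132   8   9  57] [0.57071464 0.19088374 0.041     ]
screw [250.25581395 238.55813953] [ 17 235   8   8  43] [0.46480768 0.24349271 0.041     ]
screw [315.97297297 238.21621622] [ 82 235   8   8  37] [0.47241694 0.17900231 0.041     ]
```

View pics/w3c.png

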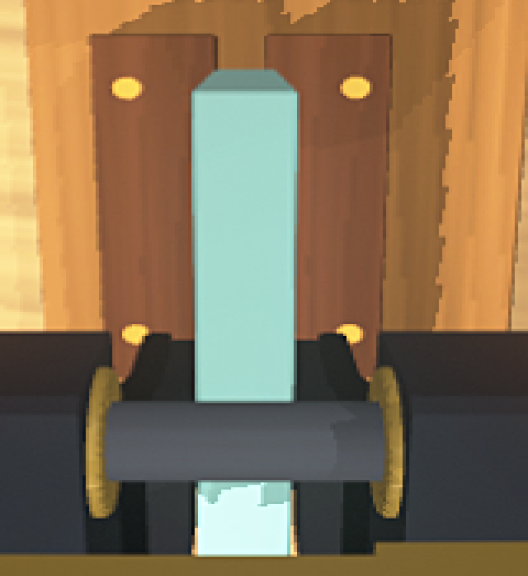

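```bash
python3 - <<'E'
from h import *
import pickle
f=pickle.load(open('w3.pkl','rb'))
L=ray(f,[(267.55,150),(268.25,230)],.241);Q=ray(f,[(299.9,150),(299.0,230)],.241)
C=(L+Q)/2; d=C[0]-C[1]; print(np.linalg.norm(L-Q,axis=1),np.degrees(np.arctan2(d[1],d[0])),C)
y=np.radians(6.55); n=np.array([-np.sin(y),np.cos(y)]); u=np.array([np.cos(y),np.sin(y)])
t=np.array([.5177,.2163]); g=np.array([.5177,.2169])
print('panel lateral rel TCP mm',(C[:,:2]-t)@n*1e3,'groove rel TCP',(g-t)@n*1e3)
E0=ray(f,[(284,138.5),(284,328)],.241); print('top far end along',(E0[:,:2]-t)@u)
E
```

```text
[0.01184669 0.01192018] 6.342332298373487 [[0.57287256 0.22236777 0.241     ]
 [0.54230721 0.21897047 0.241     ]]
panel lateral rel TCP mm [-0.26538084 -0.15391523] groove rel TCP 0.5960836133549131
top far end along [ 0.05965492 -0.0185764 ]
```

The panel's centreline needs to move about +0.8 mm across the groove. I'll shift it, go down, and feel gently.

```bash
cat >> h.py <<'E'
yw=6.55; n_=np.array([-np.sin(np.radians(yw)),np.cos(np.radians(yw))]); u_=np.array([np.cos(np.radians(yw)),np.sin(np.radians(yw))])
c0=np.array([.5175,.2169])
def at(lat,z,lon=0.): return (*(c0+lat*1e-3*n_+lon*1e-3*u_),z)
E
python3 - <<'E'
from h import *
rot=[-90,0,yw-180]
env.move_straight(at(.8,.21),rot,rate=.05)
env.move_straight(at(.8,.118),rot,rate=.08); env.dwell(.3); st('pre')
r=env.move_straight(at(.8,.089),rot,rate=.015,force_limit=4); st(r)
E
```

```text
pre t 14.03 p [0.5175 0.2178 0.1183] rot [-9.0020e+01  2.0000e-02 -1.7345e+02] F [ 0.06  0.19 -3.47] M [ 0.   -0.06 -0.01] op 0.1372 mm 11.93
False t 16.12 p [0.5175 0.2177 0.0891] rot [-9.0010e+01  1.0000e-02 -1.7345e+02] F [ 0.48  1.65 -3.71] M [-0.02 -0.04  0.05] op 0.1326 mm 11.54
```

It went into the groove on the first try, with 21 mm of travel below the lands and no contact. Next I seat it gently and check.

```bash
python3 - <<'E'
from h import *
rot=[-90,0,yw-180]
r=env.move_straight(at(.8,.085),rot,rate=.01,force_limit=4); st(r)
f=env.grab_frame('side'); cv2.imwrite('pics/s4.png',cv2.resize(f['image'][180:380,120:340],None,fx=2.9,fy=2.9))
f=env.grab_frame('scene'); cv2.imwrite('pics/s5.png',cv2.resize(f['image'][100:360,330:500],None,fx=2.3,fy=2.3))
E
```

```text
True t 16.43 p [0.5176 0.2178 0.087 ] rot [-9.0000e+01  2.0000e-02 -1.7343e+02] F [-0.81 -0.09  4.61] M [ 0.07  0.1  -0.03] op 0.1314 mm 11.43
```

View pics/s4.png

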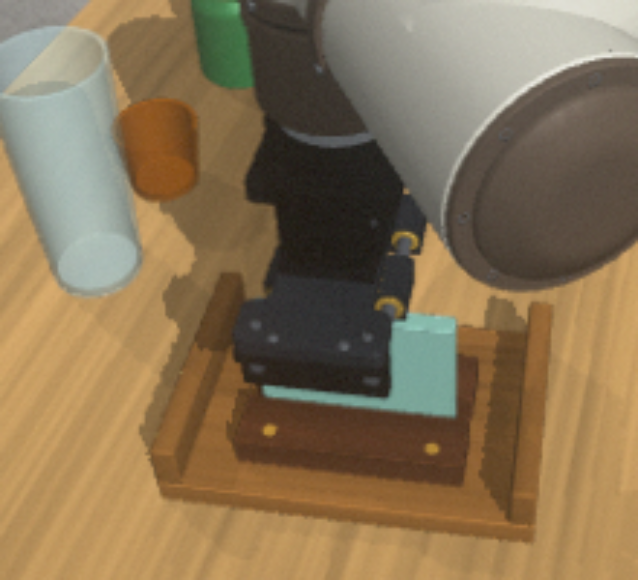

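View pics/s5.png

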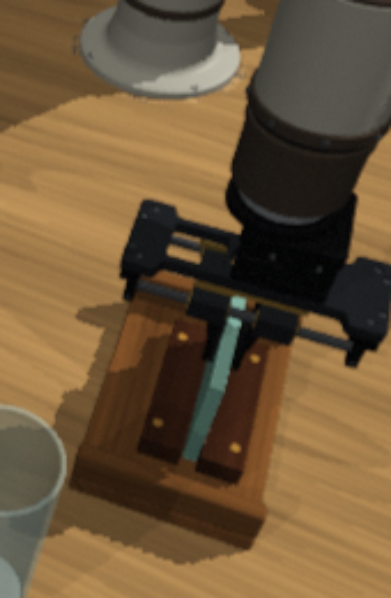

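The panel touched bottom at TCP z = 0.087, which puts its underside at 0.018, exactly the groove floor. The views show it standing in the groove between the lands. I'll release a little at a time, back off, and verify.

```bash
python3 - <<'E'
from h import *
rot=[-90,0,yw-180]
env.gripper_to(0.35); env.dwell(.3); st('open')
r=env.move_straight(at(.8,.20),rot,rate=.08,force_limit=6); st(r)
env.move_straight((.4,.30,.24),rot,rate=.12); env.dwell(.3); st('away')
import pickle
F={k:env.grab_frame(k) for k in('side','scene','wrist')}; pickle.dump(F,open('fin.pkl','wb'))
cv2.imwrite('pics/e1.png',F['side']['image']); cv2.imwrite('pics/e2.png',F['scene']['image'])
E
```

```text
open t 17.49 p [0.5162 0.2169 0.0853] rot [ -89.92   -0.19 -173.49] F [-0.54 -0.07  0.24] M [-0.04 -0.04 -0.03] op 0.3487 mm 30.34
False t 19.07 p [0.5171 0.2175 0.1994] rot [-8.9970e+01 -7.0000e-02 -1.7345e+02] F [0.16 1.42 0.34] M [ 0.01  0.03 -0.01] op 0.3457 mm 30.08
away t 20.77 p [0.4002 0.2998 0.2399] rot [-8.9990e+01 -1.0000e-02 -1.7349e+02] F [-0.08 -0.4   0.08] M [-0.08  0.06  0.01] op 0.3494 mm 30.4
```

View pics/e1.png

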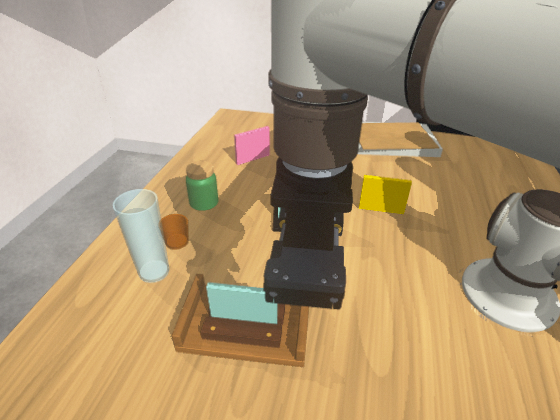

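View pics/e2.png

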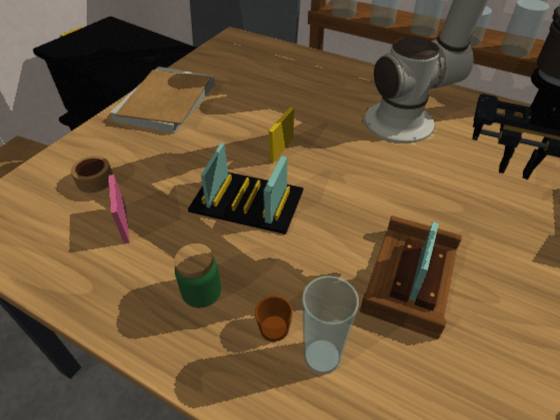

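The final views show the panel standing in the groove, both other panels still in the rack, and the bystanders where they were. Before handing in, I'll overlay the expected home pose as a check.

```bash
python3 - <<'E'
from h import *
import pickle
F=pickle.load(open('fin.pkl','rb')); c=np.array([.5177,.2170])
P=[(*(c+a*u_+b*n_),z) for z in(.118,.040) for a in(-.06,.06) for b in(-.006,.006)]
out=[]
for k,(x,y,w,h) in dict(side=(160,260,170,110),scene=(360,205,120,130)).items():
    im=cv2.resize(F[k]['image'],None,fx=4,fy=4,interpolation=3)
    for q in proj(F[k],P): cv2.circle(im,tuple(np.int32(np.round((q+.5)*4))),3,(0,0,255),-1)
    cc=im[4*y:4*(y+h),4*x:4*(x+w)]; out.append(cv2.resize(cc,(390,int(390*h/w))))
H=max(o.shape[0] for o in out); cv2.imwrite('pics/e3.png',np.hstack([cv2.copyMakeBorder(o,0,H-o.shape[0],0,0,0) for o in out]))
E
```

```text
(no output)
```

View pics/e3.png

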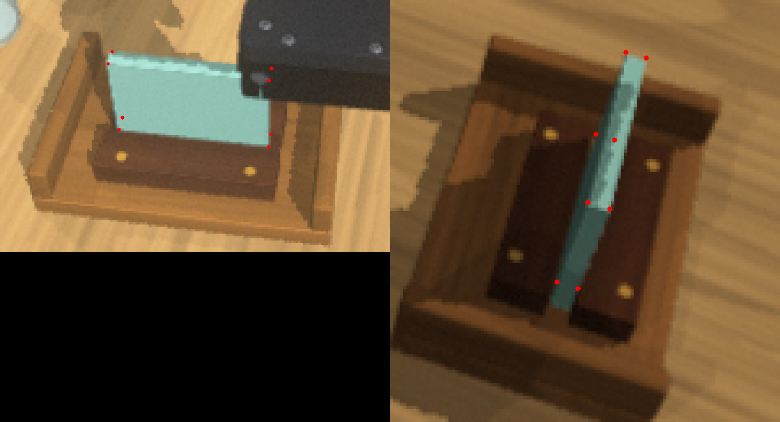

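The expected home-pose corners match within about 1–2 px in both views, so the panel is seated, upright and centred. Handing in.

```bash
python3 - <<'E'
from h import *
print(env.close_job()); st()
E
```

```text
the job is handed in; nothing more can be done
None
the job is handed in; nothing more can be done
```

The 12 mm divider is standing in the batten's groove, released, and I handed the job in at about 21 s of the 72 s allowed.

- **Finding it:** I pinched only the middle panel, which read 12.1 mm and weighed 3.51 N on lifting (3.53 N expected). The outer two I judged from the wrist image, at about 14.3 mm and 8.3 mm, without pinching them.
- **Placing it:** I located the groove by wrist camera, about 12 mm to +y of the shelf's middle. The panel went in on the first try without touching the lands. It met the floor at the expected height with about 8 N of change in tool force.
- **Last checks:** After release the tool force was back near zero. The predicted home-pose corners matched both pictures within about 1–2 px. The other two dividers were still in the rack, and the vase, jar and tealight looked unmoved. I judged those by eye rather than measuring them. No check failed or disagreed.

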